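# Show the blossom-honey jar to the label camera

## Task

Take the gold-lidded jar of light honey out of the wooden crate and hold it up in the air to the inspection camera: the middle of its label 15 cm straight in front of the lens and central in its view, the jar right way up but leaned back so that the label faces the down-looking lens squarely and without rotation in the picture. Finish while still holding it there, still and touching nothing but the gripper; do not knock the camera, and leave the other jars and everything else on the bench where they stand.

Things in the scene. Friction and masses are not known exactly. Their poses are not given: they have to be found in the camera images.
- gold_jar: The jar to show: closed round honey jar, 0.3 to 0.5 kg, light amber, gold screw lid. Straight body 61 mm across up to 72 mm, lid 64 mm across from 72 to 86 mm. Origin at the middle of its base, z up through the lid, x towards the label. A white paper seal 14 mm wide runs from the lid's middle over its edge on the x side to the label. Stands in one of five cells, base 10 mm above the table.
- label (a point): Middle of the gold-lidded jar's label: 31 mm from the jar's axis towards the jar's x, 40 mm above its base. The white label with an orange-yellow band covers 18 to 62 mm up and about 54 degrees to either side. Axes as the jar's: x straight out of the label, z up the jar.
- lens (a point): Middle of the lens's front, 0.22 to 0.30 m above the table. x points out along the line of sight (20 degrees below level), y to the left as the camera looks, z is the picture's up (20 degrees forward of vertical). For a jar square to the lens, its x points against this x and its z lies along this z: lid leaned 20 degrees away from the camera. Ring light 84 mm across.
- camera_stand: Fixed camera stand at the robot's right, blue camera with black lens and ring light clamped on a column. Origin on the table straight below the lens's front, x the level direction in which the camera looks, z up. Steel column 25 mm thick, 427 mm tall, 180 mm behind the origin; grey base plate 220 x 170 x 14 mm from 40 to 260 mm behind it.
- crate: Fixed open wooden crate, 225 (x) x 325 (y) x 52 mm high, walls, dividers and floor 10 mm thick, 2 x 3 cells with centres at x -54 and +54, y -105, 0 and +105 mm. Origin at the middle of its underside, z up. Jars stand within 4 mm of their cells' centres; the cell at x +54, y 0 is empty. The lids are 44 mm above the crate's rim, at least 33 mm apart.
- dark_jar1: Bystander: jar of the same size as the gold-lidded one (61 mm body, 64 mm black lid, 86 mm tall), nearly black honey, green label band; origin at the middle of its base, z up. A neighbour in the crate, to be left standing in its cell.
- dark_jar2: Bystander: jar of the same size as the gold-lidded one (61 mm body, 64 mm black lid, 86 mm tall), nearly black honey, green label band; origin at the middle of its base, z up. A neighbour in the crate, to be left standing in its cell.
- dark_jar3: Bystander: jar of the same size as the gold-lidded one (61 mm body, 64 mm black lid, 86 mm tall), nearly black honey, green label band; origin at the middle of its base, z up. A neighbour in the crate, to be left standing in its cell.
- dark_jar4: Bystander: jar of the same size as the gold-lidded one (61 mm body, 64 mm black lid, 86 mm tall), nearly black honey, green label band; origin at the middle of its base, z up. A neighbour in the crate, to be left standing in its cell.
- refractometer: Bystander: hand refractometer lying on the table near its far side, black and silver tube about 200 mm long, 33 mm high; origin on the table under its middle.
- uncapping_fork: Bystander: uncapping fork lying on the table between crate and camera stand, yellow handle, steel tines, about 200 mm long, 26 mm high; origin under its middle.
- pump_jar: Bystander: honey jar with white pump top, 83 mm diameter, 165 mm tall, on the table left of the crate; origin at the middle of its base.
Things that resemble listed ones, but are neither listed nor needed, are in the scene too. Leave any pink or turquoise look-alike of the gold_jar alone.

How it is judged:
On the way:
1. the gold-lidded jar has been lifted clear of the crate (height (world z) of gold_jar above 0.075 m and contact force between gold_jar and crate below 0.05 N), for 0.1 s.
At the end, for the whole second after the job is handed in: Jar held by the fingers, still, base over 90 mm up, touching nothing else; label middle 130-170 mm before the lens, within 15 mm of its axis; label square within 0.2 rad, jar axis within 0.16 rad of picture-up, lid up. Others within 20 mm of their starts and upright, lens within 5 mm (x of label in the frame of lens between 0.13 and 0.17 m and y of label in the frame of lens between -0.015 and 0.015 m and z of label in the frame of lens between -0.015 and 0.015 m and x of lens in the frame of gold_jar above 0.1 m and angle between the x axis of gold_jar and the x axis of lens, either way round below 0.2 rad and angle between the z axis of gold_jar and the z axis of lens, either way round below 0.16 rad and angle between gold_jar's own z axis and vertical below 0.7 rad and height (world z) of gold_jar above 0.09 m and contact force between gold_jar and the fingers above 1 N and contact force between gold_jar and crate below 0.05 N and contact force between gold_jar and camera_stand below 0.05 N and contact force between gold_jar and dark_jar1 below 0.05 N and contact force between gold_jar and dark_jar2 below 0.05 N and contact force between gold_jar and dark_jar3 below 0.05 N and contact force between gold_jar and dark_jar4 below 0.05 N and contact force between gold_jar and refractometer below 0.05 N and contact force between gold_jar and uncapping_fork below 0.05 N and contact force between gold_jar and pump_jar below 0.05 N and linear speed of gold_jar below 0.03 m/s and angular speed of gold_jar below 0.15 rad/s and distance of each of dark_jar1, dark_jar2, dark_jar3, dark_jar4, refractometer, uncapping_fork, pump_jar from where it was at the start of the episode below 0.02 m and angle between each of dark_jar1, dark_jar2, dark_jar3, dark_jar4's own z axis and vertical below 0.25 rad and distance of lens from where it was at the start of the episode below 0.005 m); the arm keeps its last pose, push and grip.
It fails at once if one of the dark-honey jars is pushed more than 20 mm away or tipped (distance of any of dark_jar1, dark_jar2, dark_jar3, dark_jar4 from where it was at the start of the episode above 0.02 m or angle between any of dark_jar1, dark_jar2, dark_jar3, dark_jar4's own z axis and vertical above 0.25 rad).
It fails at once if the refractometer, the uncapping fork or the pump jar is moved more than 20 mm (distance of any of refractometer, uncapping_fork, pump_jar from where it was at the start of the episode above 0.02 m).
It fails at once if the camera is knocked out of its setting (lens shifted more than 5 mm) (distance of lens from where it was at the start of the episode above 0.005 m).
It also fails if it takes over 40 s, if anything falls off the work surface, if the arm or the gripper's body presses on something with over 40 N, if the wrist force passes 120 N, or if a joint passes its speed limit or range.

## Robot

A 6-joint arm with a two-finger parallel gripper is mounted at the origin on the work surface. World frame = base frame: x ahead of the robot, y to its left, z up, the work surface at z = 0. Lengths are in m, angles in rad, forces in N, time in s.
With the tool pointing down it reaches from about 0.35 to 0.875 m from the base axis. Payload 15.5 kg.
Tool frame: the origin (TCP) lies at the very end of the fingers, on their centre line; the grasp point (between the pads) lies behind it (ctrl.hold_point_z is the z of the grasp point in the tool frame, in m); z points along the fingers, y is the line along which they close (so a half turn about z gives the same grasp; the last joint's range is limited). The gripper opens to 85 mm and grips with 20 to 120 N. Pads are 22 mm wide; open, the fingers measure 114 mm over their backs; the gripper's body (76 mm by 85 mm) begins 54 mm behind the grasp point. The pads swing forward as they close: fully open they stand 13 mm farther back than shut.
Start: joints at [-1.202, 0.494, 1.345, -0, 1.302, -0.096], TCP at [0.28, -0.559, 0.231] pointing down, gripper open.
Joint ranges: [-2.91, 2.91], [-0.82, 2.16], [0.22, 2.67], [-1.22, 4.37], [0.12, 2.79], [-3.08, 3.08]. Speed limits (rad/s): [1.89, 1.89, 2.57, 3.01, 3.01, 3.01].

## Interface

Orientations are given as a unit quaternion [x, y, z, w].
In Python, from station import ctrl gives the robot as it stands. Calls block until the motion is done:
- ctrl.movep(position, orientation): joint-space move of the TCP to a pose.
- ctrl.move_straight(position, orientation=None, speed=0.15): straight line of the TCP; orientation=None keeps the orientation; speed is the mean speed in m/s.
- ctrl.move_j(angles): joint-space move.
- ctrl.grip(opening, f_grip=None): finger opening in m; f_grip is the grip in N (None keeps the last); returns when the fingers have stopped.
- ctrl.sleep(seconds).
- ctrl.solve_ik(position, orientation): joint angles nearest the present ones, or None.
- ctrl.get_image(name): name is "scene" or "top"; returns the picture (420x560x3 uint8, blue, green, red); there is no depth.
- ctrl.get_calibration(name): a dict with "K" (3x3 intrinsics, pixels), "position" and "attitude" of the camera in the world. Camera axes: x right, y down, z forward; pixel columns grow to the right and rows downward; lengths in m; the calibration is good to about 2 mm. A picture is of the moment at which its call begins. get_calibration takes no time and is no camera call.
A pose or a line that the arm cannot do raises ctrl.PlanningError and nothing moves.
- ctrl.job_done(): hands the job in; it is judged then, once.
Trained networks look in the newest picture that a camera, given by its name, has taken for a name from the list of things; names that differ only in an ending like _2 or _b are one class to them, and where a whole thing is asked for, a point or a joint stands for the part that bears it (a point fixed in the world has none). Each returns a list of dicts, best first, with "confidence" (0 to 1); they miss things now and then, are a little off and sometimes report something else, mostly with a low value. They report only what shows in the picture. A call takes as long as a camera call. They do not tell look-alikes from the thing itself.
- ctrl.find_in(camera, thing): "location" ([row, column] in pixels, amid what is visible of it).
- ctrl.masks_of(camera, thing): "pixels" (420x560 bool, what is visible of it) and "location" ([row, column] in pixels, amid what is visible of it).
Readings, each from a call of its own:
- ctrl.get_clock(): time.
- ctrl.get_qpos(): joint angles.
- ctrl.get_qvel(): joint speeds.
- ctrl.get_effort(): joint torques, N m.
- ctrl.get_ee_pos(): TCP position.
- ctrl.get_orientation(): TCP orientation.
- ctrl.get_contact_force(): force on the tool from outside, world axes, zero at the start.
- ctrl.get_wrist_torque(): the same for the moment, N m.
- ctrl.get_grip_width(): finger opening in m.
- ctrl.get_grasp_force(): force on a finger pad.
Only numpy, scipy, OpenCV 4.12 (cv2) and the standard library are available. Lean on these libraries where they do the work, as an engineer would, in place of code of your own. Each camera call takes 0.05 s, during which the arm holds its last target. There are 200 camera calls.

## Working session

There is one attempt and no reset: what is moved stays moved. The work goes in short steps, each a Python script; the robot and the scene stay as the last script left them, time stands still between calls to the robot, and variables do not carry over. Pictures are saved under pics/ and viewed, at most 10 in all, crops included, and the job is handed in when it is done.

```bash
mkdir -p pics; ls
python3 - <<'E'
from station import ctrl
import cv2,numpy as np
for n in("scene","top"):
    im=ctrl.get_image(n); cv2.imwrite(f"pics/{n}0.png",im); np.save(f"{n}0.npy",im)
    print(n,ctrl.get_calibration(n))
    for t in("gold_jar","label","lens","camera_stand","crate","dark_jar1","refractometer","uncapping_fork","pump_jar"):
        try: print(t,[(np.round(d["location"]).tolist(),round(d["confidence"],2)) for d in ctrl.find_in(n,t)])
        except Exception as e: print(t,e)
print(ctrl.hold_point_z,ctrl.get_clock(),ctrl.get_orientation())
E
```

```text
pics
scene {'K': array([[469.43663132,   0.        , 274.9333036 ],
       [  0.        , 469.43663132, 207.74263456],
       [  0.        ,   0.        ,   1.        ]]), 'position': array([1.07893986, 0.54916817, 1.1620869 ]), 'attitude': array([ 0.37381544,  0.87144569, -0.29393314, -0.12019878])}
gold_jar [([208.0, 234.0], 0.82), ([219.0, 380.0], 0.78), ([230.0, 321.0], 0.75), ([249.0, 418.0], 0.68), ([175.0, 268.0], 0.56)]
label [([174.0, 272.0], 0.88), ([222.0, 384.0], 0.79), ([205.0, 232.0], 0.73), ([231.0, 320.0], 0.57), ([247.0, 414.0], 0.57)]
lens [([76.0, 141.0], 0.91), ([278.0, 338.0], 0.25)]
camera_stand [([117.0, 142.0], 0.88), ([73.0, 141.0], 0.54)]
crate [([256.0, 309.0], 0.96)]
dark_jar1 [([252.0, 354.0], 0.89), ([277.0, 335.0], 0.79), ([215.0, 289.0], 0.69), ([244.0, 268.0], 0.65)]
refractometer [([243.0, 176.0], 0.71)]
uncapping_fork [([171.0, 221.0], 0.87), ([340.0, 402.0], 0.59)]
pump_jar [([338.0, 401.0], 0.79)]
top {'K': array([[484.76166907,   0.        , 281.55067837],
       [  0.        , 484.76166907, 206.67196274],
       [  0.        ,   0.        ,   1.
[... 237 characters left out ...]
0], 0.65), ([237.0, 255.0], 0.53), ([206.0, 323.0], 0.53)]
label [([237.0, 252.0], 0.72), ([284.0, 222.0], 0.68), ([255.0, 326.0], 0.68), ([208.0, 325.0], 0.6), ([280.0, 185.0], 0.52), ([222.0, 248.0], 0.28)]
lens [([212.0, 468.0], 0.62), ([210.0, 460.0], 0.34)]
camera_stand [([212.0, 460.0], 0.74)]
crate [([225.0, 249.0], 0.8), ([238.0, 253.0], 0.29)]
dark_jar1 [([240.0, 223.0], 0.79), ([211.0, 218.0], 0.79), ([202.0, 276.0], 0.69), ([232.0, 280.0], 0.65)]
refractometer [([157.0, 337.0], 0.98)]
uncapping_fork [([238.0, 363.0], 0.76)]
pump_jar [([206.0, 154.0], 0.82), ([208.0, 460.0], 0.69), ([243.0, 226.0], 0.36)]
-0.0187 1.0 [ 9.73114509e-01  2.30321847e-01 -1.34899302e-05  1.81503092e-06]
```

Run:
```python
import cv2,numpy as np
a=np.load("scene0.npy");b=np.load("top0.npy")
cv2.imwrite("pics/s1.png",cv2.resize(a[30:390,90:490],(800,600)[:1]+(600,),interpolation=cv2.INTER_CUBIC) if 0 else cv2.resize(a[40:340,90:490],(800,600),interpolation=cv2.INTER_CUBIC))
cv2.imwrite("pics/t1.png",cv2.resize(b[120:345,125:425],(800,600),interpolation=cv2.INTER_CUBIC))
```

```text
(no output)
```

View pics/s1.png

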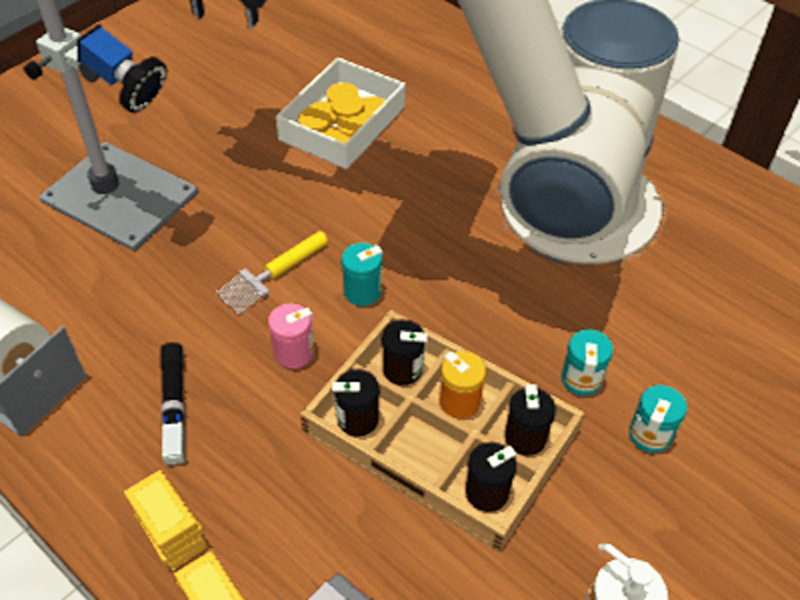

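View pics/t1.png

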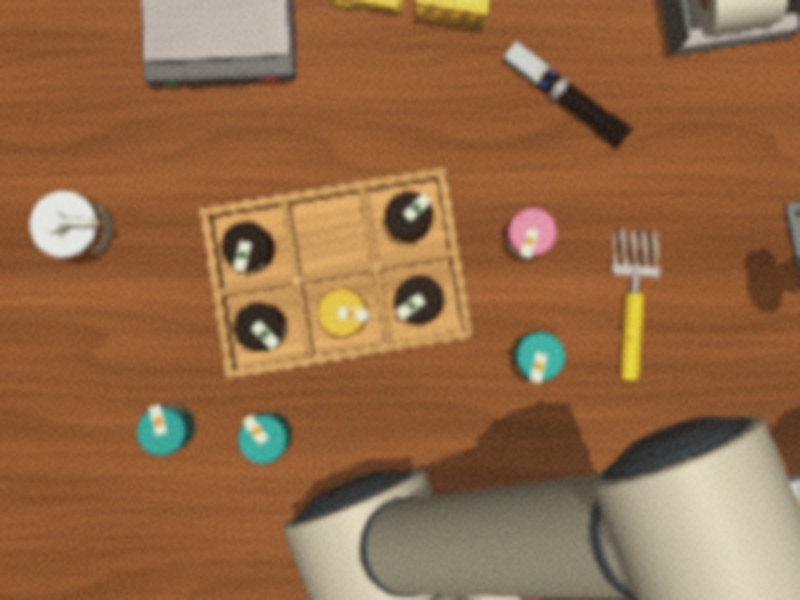

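View pics/top0.png

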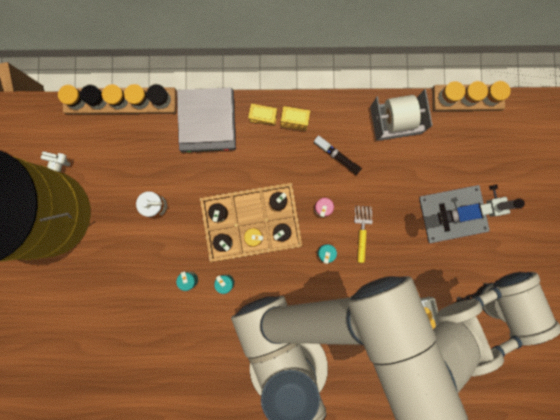

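The gold-lidded jar in the crate is at scene (231,320) and top (237,253). The other candidates are turquoise at top (279,185), (284,223) and (253,328), pink at top (208,325), and orange-lidded shelf decor along top row ~92. Only the crate one has a gold lid with light amber honey and stands in a cell. Next I'll confirm it in a crop and look at the camera stand.

Run:
```python
import cv2,numpy as np
a=np.load("scene0.npy");b=np.load("top0.npy")
def crop(im,r,c,h,w,s):
    o=cv2.resize(im[r:r+h,c:c+w],(w*s,h*s),interpolation=cv2.INTER_CUBIC)
    for i in range(0,h,10):cv2.putText(o,str(r+i),(0,i*s+4),0,.3,(255,255,255),1)
    for i in range(0,w,10):cv2.putText(o,str(c+i),(i*s-8,10),0,.3,(255,255,255),1)
    return o
A=crop(a,40,100,125,95,4.8.__int__()+0) ; B=crop(b,175,410,80,120,5)
A=crop(a,35,100,130,95,4);B=crop(b,175,415,75,105,4)
C=crop(a,205,295,50,52,7) ; D=crop(b,212,228,50,52,7)
W=np.zeros((600,800,3),np.uint8)
W[:520,:380]=A;W[:300,380:800]=B
W[300:600,400:600]=cv2.resize(crop(a,210,300,50,40,10)[:, :],(200,300)) if 0 else 0
cv2.imwrite("pics/stand.png",W)
W=np.zeros((350,728,3),np.uint8);W[:,:364]=C;W[:,364:]=D
cv2.imwrite("pics/jar.png",W)
```

```text
(no output)
```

View pics/stand.png

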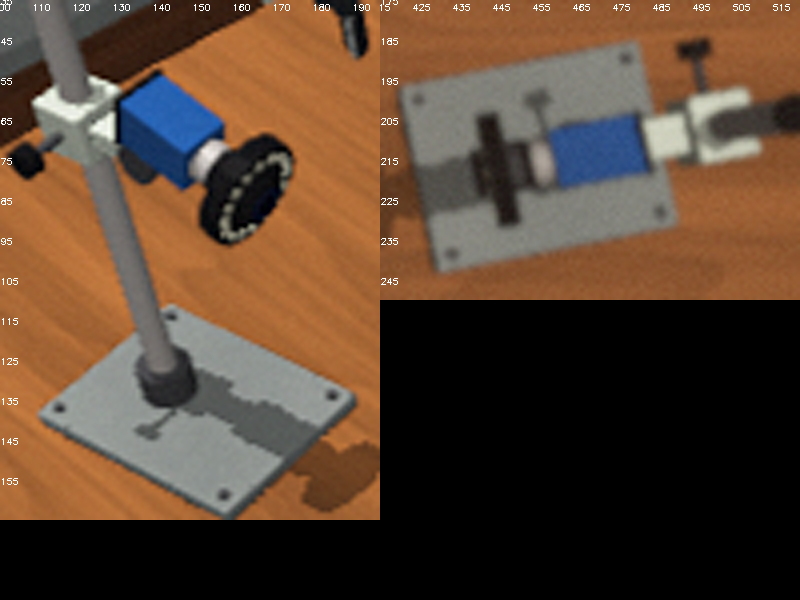

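View pics/jar.png

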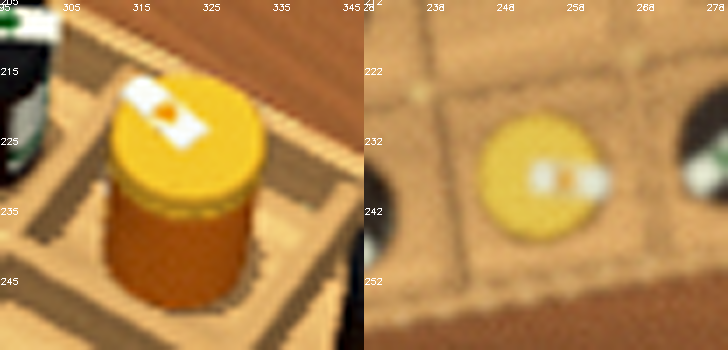

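Confirmed: the jar at scene (224,321) and top (237,253) has a gold lid and amber honey. Its seal points right in the top view, towards the camera stand. The stand's plate corners and ring are clear in both views. Next I'll fit poses.

```bash
cat > h.py <<'E'
import numpy as np,cv2
from scipy.spatial.transform import Rotation as R
from station import ctrl
def cam(n):
    c=ctrl.get_calibration(n); return c["K"],np.array(c["position"]),R.from_quat(c["attitude"]).as_matrix()
CAM={n:cam(n) for n in("scene","top")}
def proj(n,P):
    K,p,A=CAM[n]; q=(np.atleast_2d(P)-p)@A@K.T; return q[:,:2]/q[:,2:]   # col,row
def ray(n,uv):
    K,p,A=CAM[n]; return p,A@np.linalg.solve(K,[*uv,1.])
def plane(n,uv,z):
    p,d=ray(n,uv); return p+d*(z-p[2])/d[2]
def tri(a,b):  # uv scene, uv top
    (p,d),(q,e)=ray("scene",a),ray("top",b)
    s=np.linalg.lstsq(np.c_[d,-e],q-p,rcond=None)[0]; X,Y=p+d*s[0],q+e*s[1]
    return (X+Y)/2,np.linalg.norm(X-Y)
E
python3 - <<'E'
from h import *
from scipy.optimize import least_squares
im={"scene":np.load("scene0.npy"),"top":np.load("top0.npy")}
S=np.array([[110,138.25],[143,111.25],[189.25,135],[156.7,162.75]])-.37
T=np.array([[420,197],[479.25,185.5],[489.5,231.25],[429.25,243]])-.37
Lc=np.array([164,84.25])-.37; Tc=np.array([444.6,217.4])-.37
def pts(v):
    x,y,yaw,h=v; M=R.from_euler("z",yaw).as_matrix(); o=np.array([x,y,0])
    # top order: front-left(+x world, front), back.. ; front = toward camera look (+y)
    loc=[[-.04,-.085,.014],[-.26,-.085,.014],[-.26,.085,.014],[-.04,.085,.014]]
    return o+np.array(loc)@M.T, o+[0,0,h], M
def res(v):
    P,l,M=pts(v)
    s=proj("scene",P); t=proj("top",P)
    # nearest-corner association
    f=lambda a,b:(a-b[np.argmin(((a[:,None]-b[None])**2).sum(2),1)]).ravel()
    return np.r_[f(s,S),f(t,T),(proj("scene",l)[0]-Lc),0.3*(proj("top",l)[0]-Tc)]
best=min((least_squares(res,[plane("top",Tc,.26)[0],plane("top",Tc,.26)[1],y,.26],loss="soft_l1") for y in(1.4,1.6,1.8)),key=lambda r:r.cost)
print("stand",best.x,best.cost,np.round(res(best.x),1)); np.save("stand.npy",best.x)
print("tri lens",tri(Lc,Tc))
# jar
def rect(n,c,z,w=.05,s=4000):
    N=int(2*w*s); k=np.array([[c[0]+dx,c[1]+dy,z] for dx,dy in((w,w),(w,-w),(-w,-w),(-w,w))])
    H=cv2.getPerspectiveTransform(proj(n,k).astype(np.float32),np.float32([[0,0],[N,0],[N,N],[0,N]]))
    return cv2.warpPerspective(im[n],H,(N,N),flags=cv2.INTER_CUBIC) # right=-y, up=+x
ell={}
for n,box in(("scene",(205,300,45,45)),("top",(222,238,30,30))):
    r,c,h,w=box; big=cv2.resize(im[n][r:r+h,c:c+w],None,fx=8,fy=8,interpolation=cv2.INTER_CUBIC)
    hsv=cv2.cvtColor(big,cv2.COLOR_BGR2HSV)
    g=((hsv[...,0]>=20)&(hsv[...,0]<32)&(hsv[...,1]>135)&(hsv[...,2]>170)).astype(np.uint8)
    _,lab,st,_=cv2.connectedComponentsWithStats(g); k=1+np.argmax(st[1:,4]); g=(lab==k).astype(np.uint8)
    hull=cv2.convexHull(max(cv2.findContours(g,0,1)[0],key=cv2.contourArea))
    e=cv2.fitEllipse(hull); ctr=np.array([c,r])+(np.array(e[0])+.5)/8-.5; ell[n]=ctr
    print(n,ctr,np.array(e[1])/8,plane(n,ctr,.096),st[k,4]/64)
    v=big.copy(); cv2.ellipse(v,e,(255,0,0),1); cv2.imwrite(f"/tmp/{n}.png",v)
print("jar",tri(ell["scene"],ell["top"]))
tiles=[]
for n in ell:
    c=plane(n,ell[n],.096); o=rect(n,c,.096); hsv=cv2.cvtColor(o,cv2.COLOR_BGR2HSV)
    yy,xx=np.mgrid[:400,:400]-200; rr=np.hypot(xx,yy)
    m=(hsv[...,1]<90)&(hsv[...,2]>140)&(rr<125); _,lab,st,cc=cv2.connectedComponentsWithStats(m.astype(np.uint8))
    k=1+np.argmax(st[1:,4]); q=np.argwhere(lab==k)-200; mu=q.mean(0); w,V=np.linalg.eigh(np.cov(q.T)); d=V[:,1]*np.sign(V[:,1]@mu)
    ang=lambda rc:np.degrees(np.arctan2(-rc[1],-rc[0]))
    print(n,"seal yaw centroid",ang(mu),"pca",ang(d),mu,np.sqrt(w)); 
    cv2.circle(o,(200,200),128,(255,0,0),1); o[lab==k]=o[lab==k]//2; tiles.append(o)
cv2.imwrite("pics/rect.png",np.hstack(tiles))
E
```

```text
stand [ 0.50965592 -0.44622605  1.74475347  0.30141028] 4.4656360341306005 [-0.5  1.4 -1.   0.1  0.1 -0.6  0.2 -1.1 -0.5 -0.8  0.5 -0.5  0.3  0.6
 -0.1  0.1  1.5 -0.3 -1.6  0.1]
tri lens (array([ 0.50863231, -0.46286486,  0.29127916]), np.float64(0.006364264448801872))
scene [321.27576256 224.88564301] [20.5391407  22.17918777] [0.46067428 0.11934766 0.096     ] 279.109375
top [252.58314896 236.80751801] [18.17636299 18.30367088] [0.45881061 0.11938975 0.096     ] 196.671875
jar (array([0.45919291, 0.11903792, 0.09410306]), np.float64(0.0011857347445712772))
scene seal yaw centroid -124.73754395148826 pca 159.3882014662975 [15.11957187 21.80489297] [16.29725223 18.2846863 ]
top seal yaw centroid -95.97021985244629 pca -173.89061046781552 [10.25319285 98.04278416] [14.75950341 17.36149034]
```

View pics/rect.png

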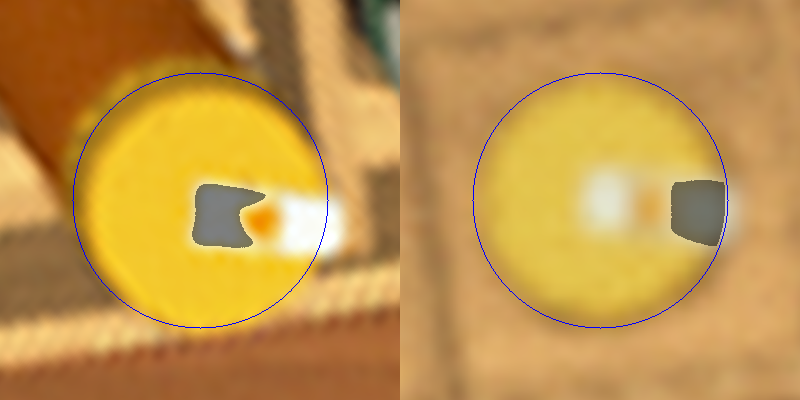

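Run:
```python
from h import *
x,y,yaw,h=np.load("stand.npy")
W=np.zeros((600,800,3),np.uint8)
def draw(n,r,c,hh,w,s):
    o=cv2.resize(np.load(f"{n}0.npy")[r:r+hh,c:c+w],(w*s,hh*s),interpolation=cv2.INTER_CUBIC)
    def pl(P,col,closed=True):
        q=((proj(n,P)-[c,r]+.5)*s-.5).round().astype(int); cv2.polylines(o,[q.reshape(-1,1,2)],closed,col,1)
    for (X,Y,H),col in(((x,y,h),(0,0,255)),((.5086,-.4629,.2913),(0,255,0))):
        L=R.from_euler("z",yaw)*R.from_euler("y",np.radians(20)); M=L.as_matrix()
        t=np.linspace(0,2*np.pi,40)[:-1]; C=np.c_[0*t,.042*np.cos(t),.042*np.sin(t)]
        pl(np.array([X,Y,H])+C@M.T,col); pl(np.array([X,Y,H])+np.array([[0,0,0],[.05,0,0]])@M.T,col,False)
    Z=R.from_euler("z",yaw).as_matrix()
    pl(np.array([x,y,0])+np.array([[-.04,-.085,.014],[-.26,-.085,.014],[-.26,.085,.014],[-.04,.085,.014]])@Z.T,(255,255,0))
    pl(np.array([x,y,0])+np.array([[-.18,0,.014],[-.18,0,.427]])@Z.T,(255,0,255),False)
    return o
W[:520,:380]=draw("scene",35,100,130,95,4); W[:300,380:]=draw("top",175,415,75,105,4)
b=draw("scene",60,135,50,70,4)
W[300:600,380:800]=cv2.resize(b,(420,300))
cv2.imwrite("pics/ov.png",W)
```

```text
(no output)
```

View pics/ov.png

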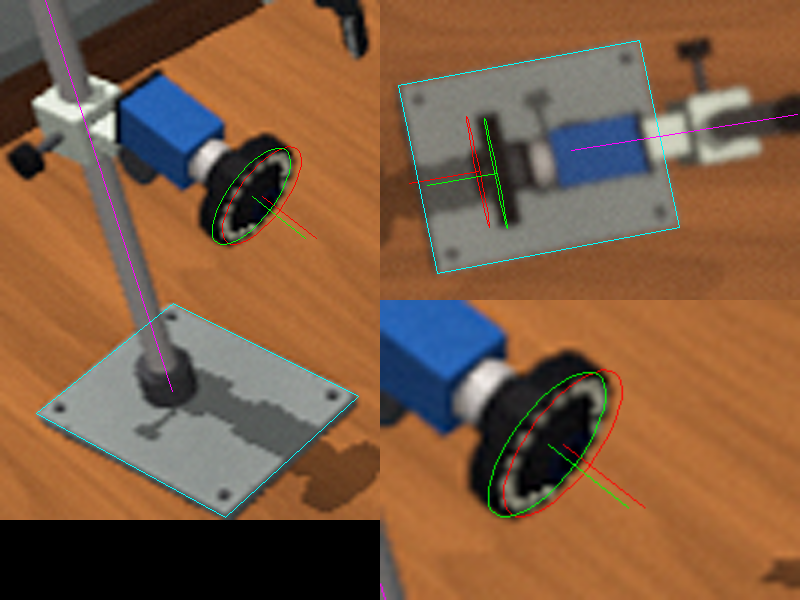

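```bash
cat >> h.py <<'E'
JAR=np.array([.4592,.1192,.010]); JYAW=np.radians(-95)
LENS=None
def jar_R(yaw): return R.from_euler("z",yaw)
def tcp(o,Rj,zt,flip):  # tool pose holding jar with TCP zt above jar base
    T=Rj*R.from_euler("x",np.pi)*R.from_euler("z",np.pi/2*0+(np.pi if flip else 0))
    return o+Rj.apply([0,0,zt]),T.as_quat()
def show(lens,yaw,dist):
    L=R.from_euler("z",yaw)*R.from_euler("y",np.radians(20)); J=L*R.from_euler("z",np.pi)
    return lens+L.apply([dist,0,0])-J.apply([.031,0,.040]),J
E
python3 - <<'E'
from h import *
l,miss=tri([163.4,83.5],[441.9,217.5]); x,y,yaw,_=np.load("stand.npy"); print("tri",l,miss,"plate",x,y,yaw)
l[:2]=(l[:2]+[x,y])/2; l[1]=(l[1]*2+y)/3 if 0 else l[1]
print("lens",l,proj("scene",l),proj("top",l)); np.save("lens.npy",np.r_[l,yaw])
for f in(0,1):
    for nm,(o,J) in dict(grasp=(JAR,jar_R(JYAW)),lift=(JAR+[0,0,.2],jar_R(JYAW)),pre=show(l,yaw,.27),fin=show(l,yaw,.15)).items():
        p,q=tcp(o,J,.058,f); s=ctrl.solve_ik(p,q); print(f,nm,np.round(o,3),np.round(p,3),None if s is None else np.round(s,2))
E
```

```text
tri [ 0.50936036 -0.45646988  0.29600357] 0.0002713043348903734 plate 0.5096559174034879 -0.4462260535840451 1.744753465918874
lens [ 0.50950814 -0.45134797  0.29600357] [[164.41194907  84.28969576]] [[440.14659285 217.50038952]]
0 grasp [0.459 0.119 0.01 ] [0.459 0.119 0.068] [ 0.13  0.54  1.88 -0.    0.72 -2.93]
0 lift [0.459 0.119 0.21 ] [0.459 0.119 0.268] [ 0.13  0.24  1.65  0.    1.25 -2.93]
0 pre [ 0.463 -0.186  0.155] [ 0.459 -0.167  0.21 ] [-0.26  0.3   1.83 -0.41  0.91  2.95]
0 fin [ 0.482 -0.297  0.197] [ 0.479 -0.278  0.251] [-0.47  0.3   1.67 -0.34  0.98  2.66]
1 grasp [0.459 0.119 0.01 ] [0.459 0.119 0.068] [ 0.13  0.54  1.88 -0.    0.72  0.22]
1 lift [0.459 0.119 0.21 ] [0.459 0.119 0.268] [0.13 0.24 1.65 0.   1.25 0.22]
1 pre [ 0.463 -0.186  0.155] [ 0.459 -0.167  0.21 ] [-0.26  0.3   1.83 -0.41  0.91 -0.2 ]
1 fin [ 0.482 -0.297  0.197] [ 0.479 -0.278  0.251] [-0.47  0.3   1.67 -0.34  0.98 -0.48]
```

Run:
```python
from h import *
Z=.055
ctrl.move_straight([.22,-.40,.38],speed=.25)
J=jar_R(JYAW)
p,q=tcp(JAR,J,Z,1)
ctrl.movep(p+[0,0,.12],q); print(ctrl.get_clock())
ctrl.grip(.078,60)
ctrl.move_straight(p,speed=.12); print(ctrl.get_clock(),ctrl.get_contact_force())
ctrl.grip(.05,70); print(ctrl.get_grip_width(),ctrl.get_grasp_force(),ctrl.get_contact_force())
ctrl.move_straight(p+[0,0,.16],speed=.1)
print(ctrl.get_clock(),ctrl.get_grip_width(),ctrl.get_grasp_force(),ctrl.get_contact_force())
im={n:ctrl.get_image(n) for n in("scene","top")}
for n in im: np.save(n+"1.npy",im[n])
c=proj("scene",p+[0,0,.16])[0].astype(int)
cv2.imwrite("pics/lift.png",cv2.resize(im["scene"][c[1]-90:c[1]+90,c[0]-110:c[0]+110],(770,600)))
```

```text
4.2167
5.6167 [ 1.01703615  0.20737188 -0.27966616]
0.06228963320452136 72.31465101242065 [-4.2224876   0.97828395 15.18029141]
7.6667 0.061750939869272194 76.69127941131592 [ 0.37302793  0.14852197 -2.99923126]
```

View pics/lift.png

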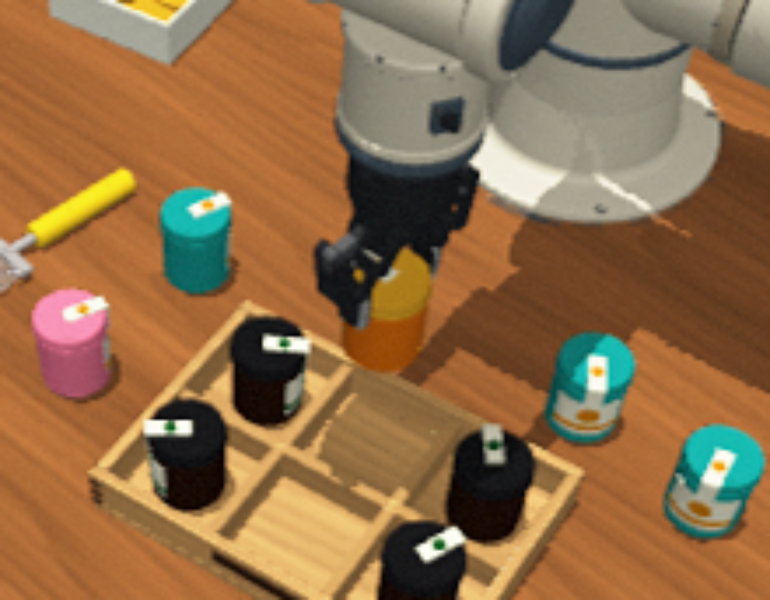

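Run:
```python
from h import *
Z=.055; v=np.load("lens.npy"); l,yaw=v[:3],v[3]
p,q=tcp(*show(l,yaw,.27),Z,1); ctrl.movep(p,q); print(ctrl.get_clock())
p,q=tcp(*show(l,yaw,.15),Z,1); ctrl.move_straight(p,q,speed=.08); ctrl.sleep(.3)
print(ctrl.get_clock(),ctrl.get_ee_pos()-p,ctrl.get_grip_width(),ctrl.get_grasp_force(),ctrl.get_contact_force())
o,J=show(l,yaw,.15); W=np.zeros((600,800,3),np.uint8)
for i,(n,s) in enumerate((("scene",4),("top",4))):
    im=ctrl.get_image(n); np.save(n+"2.npy",im); c=proj(n,o+J.apply([0,0,.05]))[0].astype(int); c[0]-=20 if n=="scene" else -20
    x0,y0=c-[50,60]; 
    a=cv2.resize(im[y0:y0+120,x0:x0+100],(400,480),interpolation=cv2.INTER_CUBIC)
    t=np.linspace(0,2*np.pi,40)[:-1]
    def pl(P,col,cl=True):
        u=((proj(n,P)-[x0,y0]+.5)*s-.5).round().astype(int); cv2.polylines(a,[u.reshape(-1,1,2)],cl,col,1)
    for r,z in((.0305,0),(.032,.072),(.032,.086)): pl(o+J.apply(np.c_[r*np.cos(t),r*np.sin(t),0*t+z]),(0,255,0))
    pl(o+J.apply([[.031,0,.04],[.031+.15,0,.04]]),(255,0,255),False)
    W[:480,400*i:400*i+400]=a
cv2.imwrite("pics/fin.png",W[:480])
```

```text
8.8583
10.8083 [-1.68142747e-05  1.29869904e-04 -2.69408267e-05] 0.0620086627042075 76.67959570884705 [ 0.26677333  0.27435104 -2.91987288]
```

View pics/fin.png

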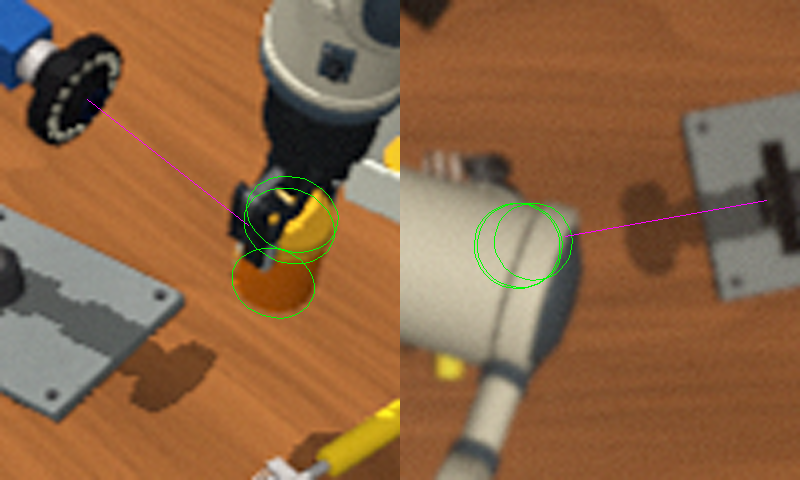

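The jar outline matches the model in the scene view. The lens overlay is ~1.3 px off, which favours the triangulated lens position, so I'll shift ~5 mm towards it. I'll also check the jar's yaw from the orange dot on the seal.

Run:
```python
from h import *
Z=.055; v=np.load("lens.npy"); o,J=show(v[:3],v[3],.15)
c=proj("scene",o+J.apply([0,0,.05]))[0].astype(int)-[20,0]; x0,y0=c-[50,60]
for a in(-15,0,15):
    P=o+J.apply((R.from_euler("z",a,degrees=True)).apply([.0155,0,.086])); print(a,(proj("scene",P)[0]-[x0,y0]+.5)*4-.5)
im=np.load("scene2.npy"); hsv=cv2.cvtColor(im,cv2.COLOR_BGR2HSV)
r,cc=y0+54,x0+68; print(hsv[r-3:r+4,cc-4:cc+5,0]); print(im[r-3:r+4,cc-4:cc+5].sum(2))
# original dot for dot radius/yaw
b=np.load("scene0.npy"); h0=cv2.cvtColor(b,cv2.COLOR_BGR2HSV); 
l=np.array([.5094,-.4555,.296]); p,q=tcp(*show(l,v[3],.15),Z,1)
ctrl.move_straight(p,q,speed=.03); ctrl.sleep(.5); print(ctrl.get_clock(),ctrl.get_ee_pos()-p,ctrl.get_grasp_force(),np.abs(ctrl.get_qvel()).max(),ctrl.get_contact_force())
```

```text
-15 [279.25629221 197.09313737]
0 [275.09141711 199.8657657 ]
15 [272.09289521 203.56889469]
[[108 105 120  99 110 111  98 100  18]
 [107  96 109 110 109 107 103 108 107]
 [108 120 111  16  20  19 110 110 108]
 [120 110 105  20  21  19 101 105 116]
 [ 90  98 113  20  20  19 116  20  20]
 [135  75 123  18  20 140 110  19  22]
 [126 120  70 110 109 101  17  21  24]]
[[148 162 142  75  92  78  50  91 162]
 [ 97 123 104  99  90  67  68  70  73]
 [ 85  77  54 110 236 196  78  86  65]
 [ 66  47  30 305 418 290  63  63  53]
 [ 72  58  41 246 316 186  53 109 402]
 [ 54  60  52 128 150  92  36 278 477]
 [ 48  58  52  95 110  64  91 422 510]]
11.7 [1.42586272e-05 3.59164650e-05 4.08087285e-06] 76.68026804924011 0.0014645152940616058 [ 0.12495113 -0.01175131 -2.96298039]
```

Run:
```python
from station import ctrl
print(ctrl.job_done())
```

```text
the job is handed in; nothing more can be done
None
```

I handed the job in at about 12 s, with the arm still holding the gold-lidded jar label-first 15 cm from the lens and leaned back 20°. The scene view matched the jar's position and tilt before a last 5 mm correction towards the lens. The label's turn about the jar's axis rests on the first pictures only, and no verdict came back.

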